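# Vent the oil mister and hold its cap off for refilling

## Robot

A 7-joint arm with a two-finger parallel gripper is mounted at the origin on a cart in front of the work surface, level with it; the furniture and walls round the work are solid. World frame = base frame: x ahead of the robot, y to its left, z up, the work surface at z = 0. Lengths are in m, angles in degrees, forces in N, time in s.
With the tool pointing down it reaches from about 0.35 to 0.9 m from the base axis. Payload 19.9 kg.
Tool frame: the origin (TCP) lies on the centre line of the jaws, within the pads' length; the fingertips stand arm.nose_length ahead of it and the grasp point (between the pads) lies 5 mm behind it (arm.nose_length is the distance from the TCP to the fingertips, in m); z points along the fingers, y is the line along which they close (so a half turn about z gives the same grasp; the last joint's range is limited). The gripper opens to 85 mm and grips with 20 to 120 N. Pads are 22 mm wide; open, the fingers measure 114 mm over their backs; the gripper's body (76 mm by 85 mm) begins 54 mm behind the grasp point. The pads swing forward as they close: fully open they stand 13 mm farther back than shut.
Start: joints at [-74.456, 23.915, -0.59, 92.452, 0.269, 63.638, -3.037], TCP at [0.192, 0.595, 0.245] pointing down, gripper open.
Joint ranges: [-161.28, 161.28], [-22.2, 115.67], [-73.04, 71.86], [3.21, 147.25], [-68.34, 248.33], [10.77, 114.83], [-161.83, 161.83]. Speed limits (degrees/s): [108.29, 108.29, 136.94, 136.94, 172.46, 172.46, 172.46].

## Interface

Orientations are given as [roll, pitch, yaw] about the fixed x, y, z axes, in that order (R = Rz(yaw) Ry(pitch) Rx(roll)).
In Python, from cell import arm gives the robot as it stands.
- The arm moves only by the shell command python3 -m creep 'ROWS'. ROWS is a JSON object whose one key "plan" holds a list of rows, each an object of numbers: "x", "y", "z": the shift along the tool's x, y, z in mm; "ax", "ay", "az": the turn, a rotation vector about the tool's x, y, z in degrees; "gripper": the closure, from 0 (fully open) to 1 (shut). In form: {"plan": [{"x": .., "y": .., "z": .., "ax": .., "ay": .., "az": .., "gripper": ..}, ...]}. A call has 1 to 12 rows; each row shifts and turns the commanded pose from where the row before left it, along the tool's axes as they then stand; what a row does not reach is not made up. A row lasts 1/8 s, in which the tool goes at most 62.5 mm and 10.7 degrees, less where a joint would pass 70% of its speed; a pose out of reach is approached as far as the arm can. A call is refused whole if a number of a shift passes 62.5 or a number of a turn 10.7, either way. A call with a gripper value outside its range is refused whole. The fingers move at their own pace and stop on an object; the grip force is fixed at half the most. Time passes only in rows, so rows that do not move let the fingers close. It gives the time, the measured TCP pose, the force, the opening and the grip force at its end, in the units of the state.
- arm.get_state(): the state, without advancing time (a new reading comes with each control period).
- arm.grab_frame(name): name is "side" or "top"; returns a dict with "frame" (480x640x3 uint8, red, green, blue), "depth" (480x640 float32, m along the optical axis (not along the pixel's ray), 0 where there is no reading), "mtx" (3x3 intrinsics, pixels), "camera_from_world" (4x4, takes a point from world to camera coordinates). Camera axes: x right, y up, looking along -z (the intrinsics and any distortion apply to the point x, -y, -z); pixel columns grow to the right and rows downward; lengths in m; the calibration is good to about 2 mm. A picture is of the moment at which its call begins.
- arm.finish_job(): hands the job in; it is judged then, once.
The state is a dict: "time": time; "q": joint angles; "qvel": joint speeds; "effort": joint torques, N m; "tcp_pos": TCP position; "eef_rot": TCP orientation; "contact_force": force on the tool from outside, world axes, zero at the start; "moment": the same for the moment, N m; "gripper_width": finger opening in m; "gripper_force": force on a finger pad.
Only numpy, scipy, OpenCV 4.12 (cv2) and the standard library are available. Lean on these libraries where they do the work, as an engineer would, in place of code of your own. Each camera call takes 0.05 s, during which the arm holds its last target. There are 200 camera calls.

## Task

The oil mister, the one with the green cap and band in the cruet stand, is to be refilled: first let off its leftover pressure by pressing the white nozzle on top fully down for a moment and letting it spring back, then unscrew the green cap. The two misters have threads of opposite hand so that their caps cannot be mixed up, and nobody remembers which is which, so try which way it gives and go on that way. Finish while holding the cap, upright and still, straight above the open canister with the tip of its dip tube a few centimetres above the mouth; leave the orange vinegar mister and the things around as they are.

Things in the scene. Friction and masses are not known exactly. Their poses are not given: they have to be found in the camera images.
- oil_cap: green ribbed screw cap of the oil mister, 50 mm across (grip it there, any way round), 34 mm high, about 0.09 kg with the white nozzle in the middle of its top; origin at the centre of the skirt's lower edge, z up along its axis. It starts screwed on, on a quarter-turn lug thread of unknown hand: right-hand loosens anticlockwise seen from above (yaw grows), left-hand clockwise
- oil_cap_grip (a point): point on the cap's axis, 17 mm above its lower edge, at mid height of its ribs. Turned the wrong way the cap meets a hard stop after about 0.15 rad; turned the right way it goes easily, comes free after 1.05 rad (60 degrees) and stays free up to 2.4 rad; then it lifts straight off. Until free it can be raised only 1 to 4 mm
- oil_tube_tip (a point): lower tip of the clear dip tube, 6 mm thick, that is fixed to the cap and hangs on its axis inside the canister; 39 mm below the cap's lower edge
- oil_nozzle (a joint): white sprung nozzle on the green cap, pressed straight down: 0 m up, 0.006 m fully down; it needs 1.5 N to start moving and 6 N to be fully down, and springs back by itself
- oil_nozzle_top (a point): centre of the top of that nozzle, a round button 21 mm across; at rest 53 mm above the origin of oil_cap and 19 mm above the green cap's top
- oil_canister: aluminium canister with a green band, 66 mm across, held fast in the stand (cannot turn or lift); origin at the centre of its underside, z up, x along the cap's x at the start. Shoulder up to 100 mm above the origin, cap's lower edge at 102 mm, rim of its 24 mm wide mouth at 130 mm, cap's top at 136 mm. The cap must rise 67 mm to bring the tip of the dip tube out of the mouth
- vinegar_canister: the same canister with an orange band, beside the oil mister in the stand, axes 136 mm apart; it may stand on either side
- vinegar_cap: the same cap in orange, on the vinegar mister, x and z as on the green cap; to be left alone
- vinegar_nozzle (a joint): the nozzle of the orange cap, 0 m up, 0.006 m fully down; to be left alone
- stand: cruet stand of dark wood and steel wire bolted to the worktop, 240 mm along its y, 104 mm along its x, wire rail at 40 mm; origin at the centre of its underside. The two misters stand 68 mm either side of its centre along its y
- oil_bottle: clear swing-top oil bottle, 64 mm across, 240 mm high, standing loose to the left of the stand; origin under its centre
- salt_shaker: glass salt shaker, 44 mm across, 90 mm high, behind and to the right of the stand; origin under its centre
- spice_jar: glass spice jar with a green lid, 46 mm across, 106 mm high, behind and to the right of the stand; origin under its centre
- espresso_cup: white espresso cup, 64 mm across with a handle, 50 mm high, on a cork coaster to the right of the stand; origin under its centre
Mind the look-alikes: they are no part of the job. What is shaped like the oil_cap but blue or purple is not meant.

How it is judged (in metres and radians):
On the way, in this order (a step that is already met when the one before it is completed fails the run):
1. the green cap's nozzle is pressed fully down for a moment (value of joint oil_nozzle above 0.0045 m), for 0.1 s.
2. the nozzle has sprung back up (value of joint oil_nozzle below 0.001 m), for 0.1 s.
3. the green cap is turned at least 0.9 rad the way its thread loosens (angle between the x axis of oil_cap and the x axis of oil_canister, either way round above 0.9 rad), for 0.1 s.
At the end, for the whole second after the job is handed in: the green cap is gripped (over 2 N), upright within 0.2 rad, still, within 35 mm of the canister's axis, raised 75 to 188 mm from its seat (tube tip 8 mm or more above the mouth), clear of the canister, its nozzle up (z of oil_cap in the frame of oil_canister between 0.177 and 0.29 m and horizontal distance between oil_cap and oil_canister below 0.035 m and angle between oil_cap's own z axis and vertical below 0.2 rad and linear speed of oil_cap below 0.03 m/s and contact force between the fingers and oil_cap above 2 N and contact force between oil_cap and oil_canister below 0.05 N and value of joint oil_nozzle below 0.0015 m); the arm keeps its last pose, push and grip.
It fails at once if the vinegar mister's nozzle is pressed (value of joint vinegar_nozzle above 0.003 m).
It fails at once if the vinegar mister's cap is gripped or pushed with over 4 N (contact force between vinegar_cap and anything else above 4 N).
It fails at once if the oil bottle, salt shaker, spice jar or espresso cup is shoved more than 30 mm (distance of any of oil_bottle, salt_shaker, spice_jar, espresso_cup from where it was at the start of the episode above 0.03 m).
It also fails if it takes over 51 s, if anything falls off the work surface, if the arm or the gripper's body presses on something with over 40 N, if the wrist force passes 120 N, or if a joint passes its speed limit or range.

## Working session

There is one attempt and no reset: what is moved stays moved. The work goes in short steps, Python scripts to look and compute and a shell command to move; the robot and the scene stay as the last step left them, time stands still between calls to the robot, and variables do not carry over. Pictures are saved under pics/ and viewed, at most 10 in all, crops included, and the job is handed in when it is done.

```bash
mkdir -p pics
cat > h.py <<'E'
import numpy as np,cv2
from cell import arm
def world(f,u,v,d=None):
    K=f["mtx"];d=f["depth"][int(v),int(u)] if d is None else d
    c=np.array([(u-K[0,2])/K[0,0]*d,-(v-K[1,2])/K[1,1]*d,-d,1])
    return (np.linalg.inv(f["camera_from_world"])@c)[:3]
def cloud(f):
    K=f["mtx"];d=f["depth"];v,u=np.mgrid[:480,:640]
    c=np.stack([(u-K[0,2])/K[0,0]*d,-(v-K[1,2])/K[1,1]*d,-d,np.ones_like(d)],-1)
    return (c@np.linalg.inv(f["camera_from_world"]).T)[...,:3]
E
python3 - <<'E'
from h import *
import pickle
F={}
for n in("side","top"):
    F[n]=arm.grab_frame(n);cv2.imwrite(f"pics/{n}0.png",F[n]["frame"][...,::-1])
    print(n,F[n]["mtx"],F[n]["camera_from_world"].round(3))
pickle.dump(F,open("f0.pkl","wb"))
s=arm.get_state();print(s,arm.nose_length)
E
```

```text
side [[551.40699942   0.         313.46134075]
 [  0.         551.40699942 244.27819307]
 [  0.           0.           1.        ]] [[ 0.964 -0.264 -0.019 -0.585]
 [ 0.189  0.636  0.748 -0.186]
 [-0.185 -0.725  0.663 -1.248]
 [ 0.     0.     0.     1.   ]]
top [[488.64207008   0.         307.57458626]
 [  0.         488.64207008 240.50616833]
 [  0.           0.           1.        ]] [[-0.018 -1.     0.003 -0.004]
 [ 0.999 -0.018  0.04  -0.591]
 [-0.04   0.004  0.999 -1.098]
 [ 0.     0.     0.     1.   ]]
{'time': 0.1, 'q': array([-74.45744989,  23.94459324,  -0.5925774 ,  92.48012433,
         0.27032697,  63.63831064,  -3.03682048]), 'qvel': array([ 0.01457523, -0.01627403, -0.03145721, -0.05764659,  0.0993722 ,
        0.07178   ,  0.1794027 ]), 'effort': array([ 1.05000592e-03, -8.65822077e+01,  6.80338405e-01, -4.35641634e+01,
        1.92350219e-02,  4.96174747e-03, -1.83588202e-05]), 'tcp_pos': array([0.19221117, 0.594413  , 0.24473724]), 'eef_rot': array([-1.79938530e+02,  4.85350962e-03,  1.62082510e+02]), 'contact_force': array([-0.88936716, -0.79007157, -0.09334205]), 'moment': array([ 0.02241161,  0.0109588 , -0.02573483]), 'gripper_force': 0.0, 'gripper_width': 0.08541007313594749} 0.014
```

View pics/side0.png

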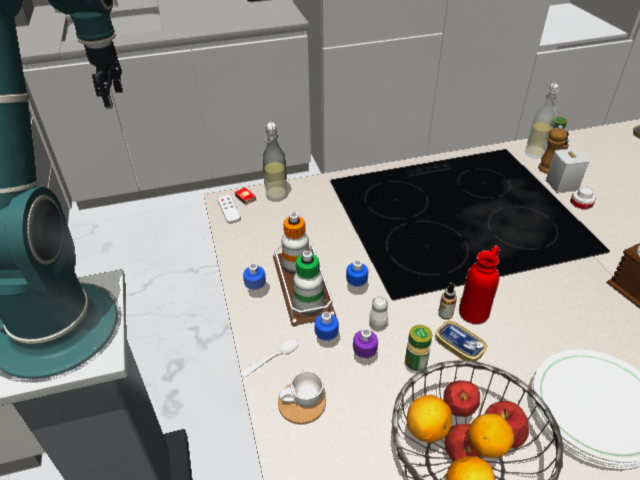

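View pics/top0.png

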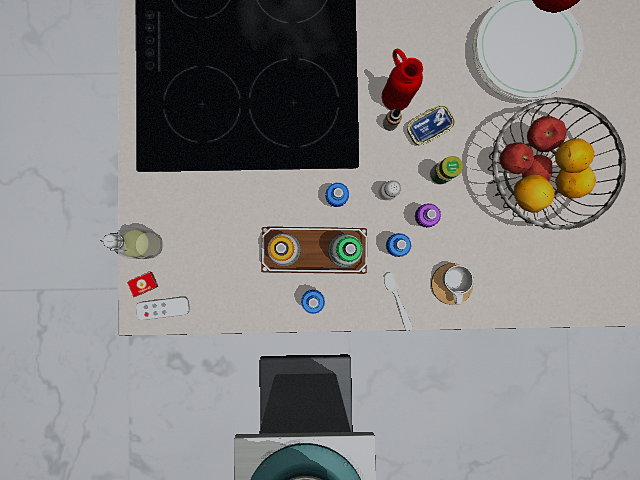

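Side view: the stand is at about (302,285), with the orange mister at (294,228) and the green one at (309,265). Top view: orange is at (283,248) and green at (347,249). The look-alikes are blue caps at top (313,301), (337,194) and (399,245), a purple one at (428,215), and a green-lidded spice jar at (449,168). Only the green cap in the stand, at top (347,249), fits the description. I'll confirm it in a crop.

Run:
```python
from h import *
import pickle
F=pickle.load(open("f0.pkl","rb"))
a=cv2.resize(F["side"]["frame"][200:330,240:380],None,fx=3.5,fy=3.5,interpolation=cv2.INTER_CUBIC)
b=cv2.resize(F["top"]["frame"][215:285,250:380],None,fx=2.3,fy=6.5*455/455,interpolation=cv2.INTER_CUBIC) if 0 else cv2.resize(F["top"]["frame"][215:285,315:380],(300,323),interpolation=cv2.INTER_CUBIC)
c=np.zeros((455,790,3),np.uint8);c[:a.shape[0],:490]=a;c[:323,490:]=b
cv2.imwrite("pics/crop.png",c[...,::-1])
for n in F:
    f=F[n];P=cloud(f);hsv=cv2.cvtColor(f["frame"],cv2.COLOR_RGB2HSV)
    for nm,lo,hi in(("green",55,85),("orange",8,22)):
        m=(hsv[...,0]>=lo)&(hsv[...,0]<=hi)&(hsv[...,1]>130)&(P[...,2]>.1)&(P[...,2]<.22)&(abs(P[...,1])<.2)&(P[...,0]<.75)&(P[...,0]>.4)
        p=P[m];print(n,nm,m.sum(),np.argwhere(m).mean(0).round(1),p.min(0).round(4),p.max(0).round(4))
        top=p[p[:,2]>p[:,2].max()-.006];print("  topmean",top.mean(0).round(4),"mid",((top.min(0)+top.max(0))/2).round(4))
        cx,cy=top.mean(0)[:2]
        w=(hsv[...,1]<60)&(np.hypot(P[...,0]-cx,P[...,1]-cy)<.025)&(P[...,2]>p[:,2].max()+.005)
        q=P[w]; q=q[q[:,2]>q[:,2].max()-.006]; print("  nozzle",len(q),q.mean(0).round(4),((q.min(0)+q.max(0))/2).round(4),q[:,2].max().round(4))
```

```text
side green 379 [267.1 307.2] [ 0.5425 -0.1267  0.115 ] [ 0.5891 -0.0797  0.1529]
  topmean [ 0.568  -0.1058  0.1487] mid [ 0.5684 -0.1029  0.15  ]
  nozzle 49 [ 0.5676 -0.1006  0.1644] [ 0.5679 -0.1001  0.165 ] 0.1679
side orange 343 [228.3 294.1] [0.5461 0.0059 0.1145] [0.5957 0.055  0.1522]
  topmean [0.5677 0.0283 0.1478] mid [0.5713 0.0341 0.1492]
  nozzle 25 [0.5705 0.0347 0.1656] [0.5711 0.0341 0.1671] 0.1699
top green 335 [248.7 348.6] [ 0.5433 -0.1205  0.1209] [ 0.5915 -0.0706  0.1527]
  topmean [ 0.5685 -0.095   0.1489] mid [ 0.5672 -0.0959  0.1497]
  nozzle 68 [ 0.568  -0.0961  0.1685] [ 0.5677 -0.0962  0.1692] 0.1721
top orange 178 [248.2 281.1] [0.5476 0.0154 0.1284] [0.5957 0.0635 0.1524]
  topmean [0.5722 0.0407 0.1488] mid [0.5726 0.0394 0.1494]
  nozzle 66 [0.5724 0.0398 0.1685] [0.5721 0.0393 0.1693] 0.1722
```

View pics/crop.png

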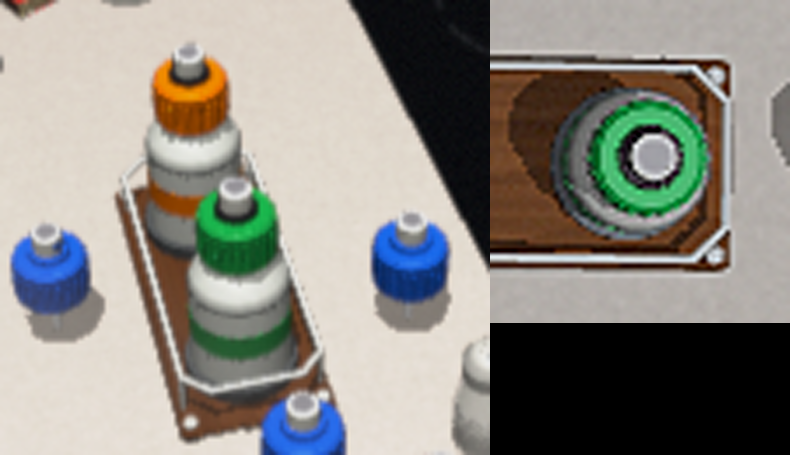

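The crop confirms the target: green cap and green band, in the stand, axis near (0.568, -0.097), nozzle top at z≈0.171. I'm moving round the base in an arc, raised above the bottle.

```bash
python3 -m creep '{"plan":[{"x":-25,"y":-5,"z":-20,"az":2.5,"gripper":1},{"x":-50,"y":-5.5,"z":-20,"az":5,"gripper":1},{"x":-53,"y":-5.5,"z":-20,"az":5.1,"gripper":1},{"x":-53,"y":-5.5,"az":5.1,"gripper":1},{"x":-53,"y":-5.5,"az":5.1,"gripper":1},{"x":-53,"y":-5.5,"az":5.1,"gripper":1},{"x":-53,"y":-5.5,"az":5.1,"gripper":1},{"x":-53,"y":-5.5,"az":5.1,"gripper":1}]}'
```

```text
schema error: expected keys x, y, z, ax, ay, az, gripper
```

```bash
python3 -m creep '{"plan":[{"x":-25,"y":-5,"z":-20,"ax":0,"ay":0,"az":2.5,"gripper":1},{"x":-50,"y":-5.5,"z":-20,"ax":0,"ay":0,"az":5,"gripper":1},{"x":-53,"y":-5.5,"z":-20,"ax":0,"ay":0,"az":5.1,"gripper":1},{"x":-53,"y":-5.5,"z":0,"ax":0,"ay":0,"az":5.1,"gripper":1},{"x":-53,"y":-5.5,"z":0,"ax":0,"ay":0,"az":5.1,"gripper":1},{"x":-53,"y":-5.5,"z":0,"ax":0,"ay":0,"az":5.1,"gripper":1},{"x":-53,"y":-5.5,"z":0,"ax":0,"ay":0,"az":5.1,"gripper":1},{"x":-53,"y":-5.5,"z":0,"ax":0,"ay":0,"az":5.1,"gripper":1}]}'
```

```text
time: 1.1
tcp_pos: [0.488, 0.3373, 0.3059]
eef_rot: [180.0, 0.0, 123.7]
contact_force: [1.1, 0.6, 0.9]
gripper_width: 0.0002
gripper_force: 0.0
```

```bash
python3 -m creep '{"plan":[{"x":-50,"y":-4,"z":0,"ax":0,"ay":0,"az":4.9,"gripper":1},{"x":-50,"y":-4,"z":0,"ax":0,"ay":0,"az":4.9,"gripper":1},{"x":-50,"y":-4,"z":0,"ax":0,"ay":0,"az":4.9,"gripper":1},{"x":-50,"y":-4,"z":0,"ax":0,"ay":0,"az":4.9,"gripper":1},{"x":-50,"y":-4,"z":0,"ax":0,"ay":0,"az":4.9,"gripper":1},{"x":-50,"y":-4,"z":10,"ax":0,"ay":0,"az":4.9,"gripper":1},{"x":-50,"y":-4,"z":20,"ax":0,"ay":0,"az":4.9,"gripper":1},{"x":-50,"y":-4,"z":20,"ax":0,"ay":0,"az":4.9,"gripper":1},{"x":-40,"y":-4,"z":10,"ax":0,"ay":0,"az":4.9,"gripper":1},{"x":0,"y":0,"z":0,"ax":0,"ay":0,"az":0,"gripper":1},{"x":0,"y":0,"z":0,"ax":0,"ay":0,"az":0,"gripper":1}]}'
```

```text
time: 2.48
tcp_pos: [0.5625, -0.0844, 0.2459]
eef_rot: [180.0, -0.0, 79.9]
contact_force: [-0.3, 0.2, -0.0]
gripper_width: -0.0
gripper_force: 0.0
```

Run:
```python
from h import *
s=arm.get_state();y=np.radians(s["eef_rot"][2]);d=np.array([.568,-.097])-s["tcp_pos"][:2]
print(s["q"].round(1),s["tcp_pos"],s["eef_rot"][2],"tool dx,dy mm",1e3*d@[np.cos(y),np.sin(y)],1e3*d@[np.sin(y),-np.cos(y)])
f=arm.grab_frame("side");cv2.imwrite("pics/s1.png",cv2.resize(f["frame"][170:330,230:390],(640,640))[:600,:,::-1])
```

```text
[-20.8  20.4  33.  101.5 -12.5  61.7   6.4] [ 0.56254723 -0.08440431  0.24586387] 79.87890112184478 tool dx,dy mm -11.441471336549442 7.581352943615416
```

View pics/s1.png

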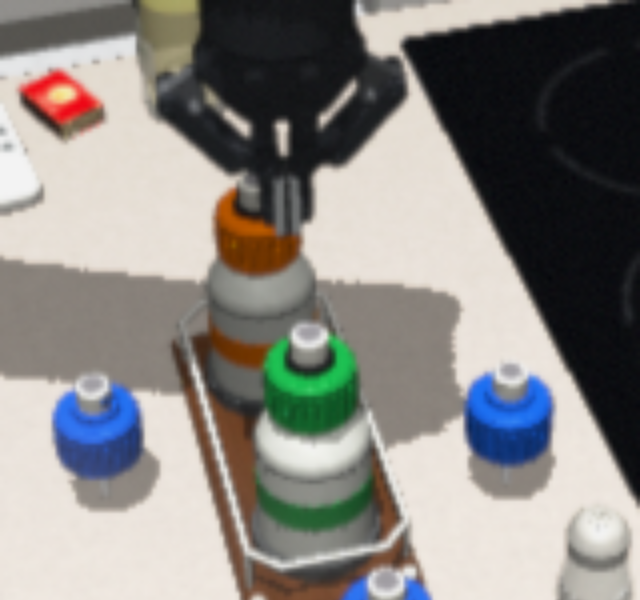

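The closed fingers, tip near crop (287,225), hang above and behind the green nozzle at (310,340), with nothing touching. I'm lining up and coming down to just above the nozzle.

```bash
python3 -m creep '{"plan":[{"x":-11.5,"y":7.5,"z":0,"ax":0,"ay":0,"az":0,"gripper":1},{"x":0,"y":0,"z":25,"ax":0,"ay":0,"az":0,"gripper":1},{"x":0,"y":0,"z":20,"ax":0,"ay":0,"az":0,"gripper":1},{"x":0,"y":0,"z":9,"ax":0,"ay":0,"az":0,"gripper":1},{"x":0,"y":0,"z":0,"ax":0,"ay":0,"az":0,"gripper":1},{"x":0,"y":0,"z":0,"ax":0,"ay":0,"az":0,"gripper":1}]}'
python3 - <<'E'
from h import *
a=arm.grab_frame("side")["frame"][220:320,260:360];b=arm.grab_frame("top")["frame"][200:300,300:400]
cv2.imwrite("pics/s2.png",cv2.resize(np.hstack([a,b]),(800,400),interpolation=cv2.INTER_CUBIC)[...,::-1])
E
```

```text
time: 3.28
tcp_pos: [0.5682, -0.0972, 0.1921]
eef_rot: [179.9, 0.0, 79.9]
contact_force: [-0.3, 0.9, -0.6]
gripper_width: 0.0001
gripper_force: 0.0
```

View pics/s2.png

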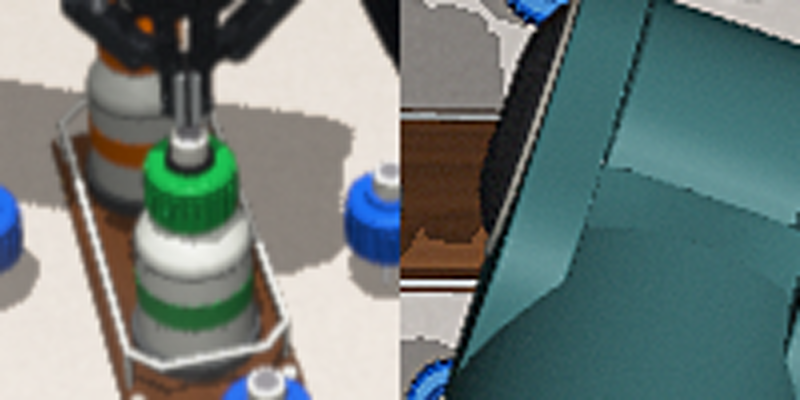

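The fingers, tip near crop (186,118), are centred over the nozzle at (190,145) with a few mm gap. Pressing now.

```bash
python3 -m creep '{"plan":[{"x":0,"y":0,"z":5,"ax":0,"ay":0,"az":0,"gripper":1},{"x":0,"y":0,"z":3,"ax":0,"ay":0,"az":0,"gripper":1},{"x":0,"y":0,"z":2,"ax":0,"ay":0,"az":0,"gripper":1},{"x":0,"y":0,"z":0,"ax":0,"ay":0,"az":0,"gripper":1}]}'; python3 -m creep '{"plan":[{"x":0,"y":0,"z":2,"ax":0,"ay":0,"az":0,"gripper":1},{"x":0,"y":0,"z":0,"ax":0,"ay":0,"az":0,"gripper":1}]}'
```

```text
time: 3.88
tcp_pos: [0.5677, -0.0971, 0.1812]
eef_rot: [-180.0, 0.0, 79.9]
contact_force: [0.8, 0.3, 0.3]
gripper_width: -0.0001
gripper_force: 0.0
time: 4.12
tcp_pos: [0.5678, -0.0971, 0.1794]
eef_rot: [180.0, 0.0, 79.9]
contact_force: [-1.4, -0.0, 3.3]
gripper_width: -0.0003
gripper_force: 1.4
```

```bash
python3 -m creep '{"plan":[{"x":0,"y":0,"z":2,"ax":0,"ay":0,"az":0,"gripper":1},{"x":0,"y":0,"z":0,"ax":0,"ay":0,"az":0,"gripper":1}]}'; python3 -m creep '{"plan":[{"x":0,"y":0,"z":1.5,"ax":0,"ay":0,"az":0,"gripper":1},{"x":0,"y":0,"z":0,"ax":0,"ay":0,"az":0,"gripper":1}]}'
```

```text
time: 4.38
tcp_pos: [0.5678, -0.0971, 0.1773]
eef_rot: [180.0, 0.0, 79.9]
contact_force: [-0.4, -0.3, 3.5]
gripper_width: 0.0002
gripper_force: 2.1
time: 4.62
tcp_pos: [0.5678, -0.0971, 0.1758]
eef_rot: [180.0, 0.0, 79.9]
contact_force: [-0.9, 1.0, 6.8]
gripper_width: 0.0
gripper_force: 2.7
```

```bash
python3 -m creep '{"plan":[{"x":0,"y":0,"z":1,"ax":0,"ay":0,"az":0,"gripper":1},{"x":0,"y":0,"z":0,"ax":0,"ay":0,"az":0,"gripper":1},{"x":0,"y":0,"z":0,"ax":0,"ay":0,"az":0,"gripper":1}]}'; python3 -m creep '{"plan":[{"x":0,"y":0,"z":0.7,"ax":0,"ay":0,"az":0,"gripper":1},{"x":0,"y":0,"z":0,"ax":0,"ay":0,"az":0,"gripper":1}]}'
```

```text
time: 5.0
tcp_pos: [0.5678, -0.0971, 0.1751]
eef_rot: [180.0, -0.0, 79.9]
contact_force: [-3.2, 0.0, 8.2]
gripper_width: -0.0002
gripper_force: 4.0
time: 5.25
tcp_pos: [0.5679, -0.0971, 0.1749]
eef_rot: [180.0, -0.0, 79.9]
contact_force: [-5.8, 1.5, 15.8]
gripper_width: -0.0002
gripper_force: 8.4
```

The force jumped to 16 N with the TCP stopped, so the nozzle is bottomed. I'm raising clear, letting it spring back, and opening the gripper.

```bash
python3 -m creep '{"plan":[{"x":0,"y":0,"z":-10,"ax":0,"ay":0,"az":0,"gripper":1},{"x":0,"y":0,"z":-20,"ax":0,"ay":0,"az":0,"gripper":1},{"x":0,"y":0,"z":-10,"ax":0,"ay":0,"az":0,"gripper":0},{"x":0,"y":0,"z":0,"ax":0,"ay":0,"az":0,"gripper":0},{"x":0,"y":0,"z":0,"ax":0,"ay":0,"az":0,"gripper":0},{"x":0,"y":0,"z":0,"ax":0,"ay":0,"az":0,"gripper":0},{"x":0,"y":0,"z":0,"ax":0,"ay":0,"az":0,"gripper":0},{"x":0,"y":0,"z":0,"ax":0,"ay":0,"az":0,"gripper":0}]}'
python3 - <<'E'
from h import *
print(arm.get_state()["q"].round(1))
f=arm.grab_frame("side");cv2.imwrite("pics/s3.png",cv2.resize(f["frame"][200:320,250:370],(600,600),interpolation=cv2.INTER_CUBIC)[...,::-1])
E
```

```text
time: 6.25
tcp_pos: [0.5677, -0.0971, 0.214]
eef_rot: [-180.0, 0.0, 79.9]
contact_force: [-0.8, 0.5, -0.7]
gripper_width: 0.0853
gripper_force: 0.0
[-18.7  23.3  32.4 102.3 -14.4  58.5   9. ]
```

View pics/s3.png

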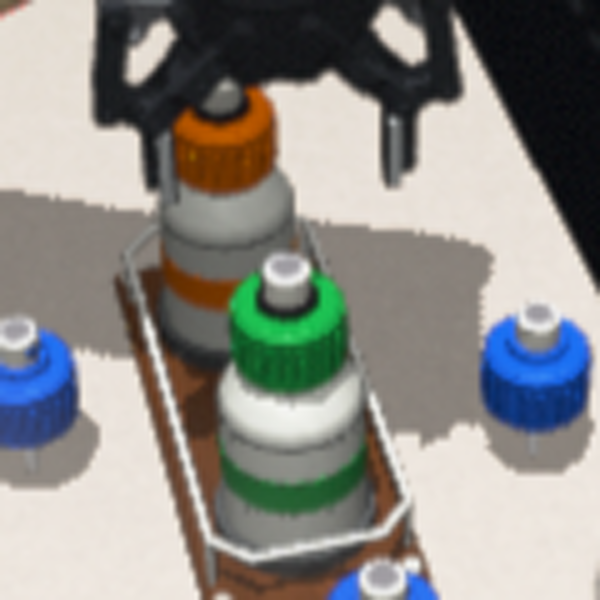

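The nozzle at (288,270) is back up, and the open jaws straddle the axis. Descending, then closing.

```bash
python3 -m creep '{"plan":[{"x":0,"y":0,"z":25,"ax":0,"ay":0,"az":0,"gripper":0},{"x":0,"y":0,"z":25,"ax":0,"ay":0,"az":0,"gripper":0},{"x":0,"y":0,"z":18,"ax":0,"ay":0,"az":0,"gripper":0},{"x":0,"y":0,"z":10,"ax":0,"ay":0,"az":0,"gripper":0},{"x":0,"y":0,"z":0,"ax":0,"ay":0,"az":0,"gripper":0}]}';python3 -m creep '{"plan":[{"x":0,"y":0,"z":0,"ax":0,"ay":0,"az":0,"gripper":1},{"x":0,"y":0,"z":0,"ax":0,"ay":0,"az":0,"gripper":1},{"x":0,"y":0,"z":0,"ax":0,"ay":0,"az":0,"gripper":1},{"x":0,"y":0,"z":0,"ax":0,"ay":0,"az":0,"gripper":1},{"x":0,"y":0,"z":0,"ax":0,"ay":0,"az":0,"gripper":1}]}'
```

```text
time: 6.92
tcp_pos: [0.5677, -0.0972, 0.1359]
eef_rot: [-180.0, 0.0, 79.9]
contact_force: [0.3, -0.3, 0.8]
gripper_width: 0.0854
gripper_force: 0.0
time: 7.55
tcp_pos: [0.5685, -0.0972, 0.1373]
eef_rot: [179.9, -0.0, 79.9]
contact_force: [-0.3, -0.0, 9.6]
gripper_width: 0.0487
gripper_force: 60.6
```

The cap is gripped at 49 mm. Easing the axial push, then a test turn anticlockwise (yaw grows, az negative), watching the moment.

```bash
S='import json;from cell import arm;s=arm.get_state();print("M",s["moment"].round(2),"F",s["contact_force"].round(1),"yaw",s["eef_rot"][2].round(1),"w",s["gripper_width"])'
python3 -m creep '{"plan":[{"x":0,"y":0,"z":-1.3,"ax":0,"ay":0,"az":0,"gripper":1},{"x":0,"y":0,"z":0,"ax":0,"ay":0,"az":0,"gripper":1}]}'; python3 -c "$S"
python3 -m creep '{"plan":[{"x":0,"y":0,"z":0,"ax":0,"ay":0,"az":-2,"gripper":1},{"x":0,"y":0,"z":0,"ax":0,"ay":0,"az":-2,"gripper":1},{"x":0,"y":0,"z":0,"ax":0,"ay":0,"az":0,"gripper":1}]}'; python3 -c "$S"
python3 -m creep '{"plan":[{"x":0,"y":0,"z":0,"ax":0,"ay":0,"az":-2,"gripper":1},{"x":0,"y":0,"z":0,"ax":0,"ay":0,"az":-2,"gripper":1},{"x":0,"y":0,"z":0,"ax":0,"ay":0,"az":-2,"gripper":1},{"x":0,"y":0,"z":0,"ax":0,"ay":0,"az":0,"gripper":1}]}'; python3 -c "$S"
```

```text
time: 7.8
tcp_pos: [0.5684, -0.0971, 0.1379]
eef_rot: [179.9, -0.0, 79.9]
contact_force: [4.4, -0.4, 1.7]
gripper_width: 0.0485
gripper_force: 62.8
M [-0.06 -1.05  0.01] F [ 4.4 -0.4  1.7] yaw 79.9 w 0.0484659836656886
time: 8.18
tcp_pos: [0.5683, -0.0975, 0.1377]
eef_rot: [179.9, 0.0, 83.9]
contact_force: [6.3, -2.2, -0.5]
gripper_width: 0.0489
gripper_force: 62.7
M [-0.52 -1.37 -0.06] F [ 6.3 -2.2 -0.5] yaw 83.9 w 0.0488778580093335
time: 8.68
tcp_pos: [0.5681, -0.0974, 0.1376]
eef_rot: [179.9, 0.0, 89.9]
contact_force: [4.7, -1.0, 0.9]
gripper_width: 0.0489
gripper_force: 63.2
M [-0.24 -1.2  -0.91] F [ 4.7 -1.   0.9] yaw 89.9 w 0.04888317046879252
```

```bash
S='from cell import arm;s=arm.get_state();print("M",s["moment"].round(2),"F",s["contact_force"].round(1),"yaw",s["eef_rot"][2].round(1))'
python3 -m creep '{"plan":[{"x":0,"y":0,"z":0,"ax":0,"ay":0,"az":-1.5,"gripper":1},{"x":0,"y":0,"z":0,"ax":0,"ay":0,"az":0,"gripper":1}]}'; python3 -c "$S"
```

```text
time: 8.93
tcp_pos: [0.5681, -0.0974, 0.1376]
eef_rot: [179.9, 0.0, 91.3]
contact_force: [5.7, -0.7, -0.6]
gripper_width: 0.049
gripper_force: 63.6
M [-0.22 -1.23 -1.25] F [ 5.7 -0.7 -0.6] yaw 91.3
```

The moment climbs (-0.06, -0.91, -1.25 N·m) past about 9°, so that is the hard stop and the thread is left-handed. Turning clockwise.

```bash
S='from cell import arm;s=arm.get_state();print("M",s["moment"].round(2),"F",s["contact_force"].round(1),"q",s["q"].round(1))'
python3 -m creep '{"plan":[{"x":0,"y":0,"z":0,"ax":0,"ay":0,"az":4,"gripper":1},{"x":0,"y":0,"z":0,"ax":0,"ay":0,"az":6,"gripper":1},{"x":0,"y":0,"z":0,"ax":0,"ay":0,"az":6,"gripper":1},{"x":0,"y":0,"z":0,"ax":0,"ay":0,"az":6,"gripper":1},{"x":0,"y":0,"z":0,"ax":0,"ay":0,"az":0,"gripper":1}]}'; python3 -c "$S"
```

```text
time: 9.55
tcp_pos: [0.5683, -0.0967, 0.1376]
eef_rot: [179.9, -0.0, 69.4]
contact_force: [5.8, 0.3, -0.0]
gripper_width: 0.0488
gripper_force: 62.7
M [ 0.13 -1.42  0.03] F [ 5.8  0.3 -0. ] q [-18.4  29.5  32.5 105.8 -20.   50.5   3. ]
```

Past the seat with no resistance (0.03 N·m), so I'm continuing to about 77° beyond it.

```bash
S='from cell import arm;s=arm.get_state();print("M",s["moment"].round(2),"F",s["contact_force"].round(1),"q",s["q"].round(1))'
python3 -m creep '{"plan":[{"x":0,"y":0,"z":0,"ax":0,"ay":0,"az":6,"gripper":1},{"x":0,"y":0,"z":0,"ax":0,"ay":0,"az":6,"gripper":1},{"x":0,"y":0,"z":0,"ax":0,"ay":0,"az":6,"gripper":1},{"x":0,"y":0,"z":0,"ax":0,"ay":0,"az":6,"gripper":1},{"x":0,"y":0,"z":0,"ax":0,"ay":0,"az":6,"gripper":1},{"x":0,"y":0,"z":0,"ax":0,"ay":0,"az":6,"gripper":1},{"x":0,"y":0,"z":0,"ax":0,"ay":0,"az":6,"gripper":1},{"x":0,"y":0,"z":0,"ax":0,"ay":0,"az":6,"gripper":1},{"x":0,"y":0,"z":0,"ax":0,"ay":0,"az":6,"gripper":1},{"x":0,"y":0,"z":0,"ax":0,"ay":0,"az":6,"gripper":1},{"x":0,"y":0,"z":0,"ax":0,"ay":0,"az":6,"gripper":1},{"x":0,"y":0,"z":0,"ax":0,"ay":0,"az":0,"gripper":1}]}'; python3 -c "$S"
python3 -m creep '{"plan":[{"x":0,"y":0,"z":-3,"ax":0,"ay":0,"az":0,"gripper":1},{"x":0,"y":0,"z":-4,"ax":0,"ay":0,"az":0,"gripper":1},{"x":0,"y":0,"z":0,"ax":0,"ay":0,"az":0,"gripper":1}]}'; python3 -c "$S"
```

```text
time: 11.05
tcp_pos: [0.5678, -0.0975, 0.1375]
eef_rot: [179.9, -0.0, 3.4]
contact_force: [3.5, -2.8, 1.7]
gripper_width: 0.0488
gripper_force: 62.8
M [-0.94 -0.68 -0.08] F [ 3.5 -2.8  1.7] q [-29.4  34.7  48.5 106.1 -31.8  53.8 -53. ]
time: 11.42
tcp_pos: [0.5678, -0.0975, 0.1447]
eef_rot: [180.0, -0.0, 3.5]
contact_force: [3.0, -3.0, 2.2]
gripper_width: 0.0486
gripper_force: 63.5
M [-0.87 -0.76 -0.03] F [ 3.  -3.   2.2] q [-29.7  34.1  48.9 105.9 -31.3  54.5 -53.3]
```

It rises freely. Lifting to about 105 mm.

```bash
python3 -m creep '{"plan":[{"x":0,"y":0,"z":-8,"ax":0,"ay":0,"az":0,"gripper":1},{"x":0,"y":0,"z":-15,"ax":0,"ay":0,"az":0,"gripper":1},{"x":0,"y":0,"z":-15,"ax":0,"ay":0,"az":0,"gripper":1},{"x":0,"y":0,"z":-15,"ax":0,"ay":0,"az":0,"gripper":1},{"x":0,"y":0,"z":-15,"ax":0,"ay":0,"az":0,"gripper":1},{"x":0,"y":0,"z":-15,"ax":0,"ay":0,"az":0,"gripper":1},{"x":0,"y":0,"z":-10,"ax":0,"ay":0,"az":0,"gripper":1},{"x":0,"y":0,"z":-5,"ax":0,"ay":0,"az":0,"gripper":1},{"x":0,"y":0,"z":0,"ax":0,"ay":0,"az":0,"gripper":1},{"x":0,"y":0,"z":0,"ax":0,"ay":0,"az":0,"gripper":1},{"x":0,"y":0,"z":0,"ax":0,"ay":0,"az":0,"gripper":1}]}'
python3 - <<'E'
from h import *
f=arm.grab_frame("side");cv2.imwrite("pics/s4.png",cv2.resize(f["frame"][170:330,230:390],(600,600),interpolation=cv2.INTER_CUBIC)[...,::-1])
E
```

```text
time: 12.8
tcp_pos: [0.5676, -0.097, 0.2421]
eef_rot: [180.0, 0.0, 3.4]
contact_force: [0.9, -0.1, 0.7]
gripper_width: 0.049
gripper_force: 64.2
```

View pics/s4.png

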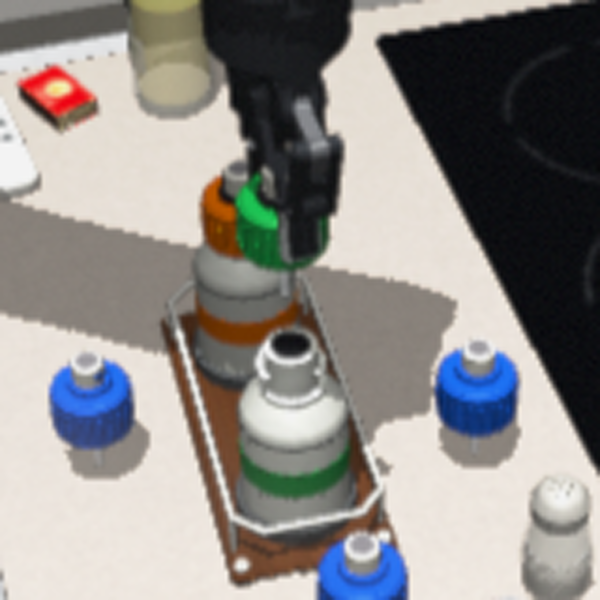

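The green cap, at (285,235), hangs upright with its tube tip at about (288,312), above the open mouth at (293,343). The other things stand as before.

```bash
python3 -c "from cell import arm;print(arm.finish_job())"
```

```text
the job is handed in; nothing more can be done
None
```

I pressed the oil mister's nozzle fully down and it sprang back. The cap hit its stop anticlockwise, so I unscrewed it clockwise (left-hand thread) and handed in at about 13 s, holding it upright and still, raised about 104 mm straight above the open canister; no verdict came back.

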